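# Swing a bench jib's load over the vise and bring it to rest

## Robot

A 6-joint arm with a two-finger parallel gripper is mounted at the origin on the work surface. World frame = base frame: x ahead of the robot, y to its left, z up, the work surface at z = 0. Lengths are in m, angles in degrees, forces in N, time in s.
With the tool pointing down it reaches from about 0.3 to 0.75 m from the base axis. Payload 8.5 kg.
Tool frame: the origin (TCP) lies midway between the tips of the shut fingers; the grasp point (between the pads) lies 19 mm behind it (env.grasp_offset is the distance from the TCP to the grasp point, in m); z points along the fingers, y is the line along which they close (so a half turn about z gives the same grasp; the last joint's range is limited). The gripper opens to 85 mm and grips with 20 to 120 N. Pads are 22 mm wide; open, the fingers measure 114 mm over their backs; the gripper's body (76 mm by 85 mm) begins 54 mm behind the grasp point. The pads swing forward as they close: fully open they stand 13 mm farther back than shut.
Start: joints at [-77.08, 21.807, 74.336, -0, 83.858, -12.336], TCP at [0.235, -0.497, 0.231] pointing down, gripper open.
Joint ranges: [-178.18, 178.18], [-50.72, 133.34], [12.68, 142.11], [-81.47, 261.47], [9.98, 163.14], [-165.26, 165.26]. Speed limits (degrees/s): [136.94, 136.94, 180, 180, 180, 180].

## Interface

Orientations are given as a 3x3 rotation matrix whose columns are the frame's x, y, z axes.
In Python, from rig import env gives the robot as it stands.
- The arm moves only by the tool servo_tool, never from a script. Its argument "deltas" is text: rows parted by semicolons, each of 7 numbers parted by spaces: the opening, from 0 (shut) to 1 (fully open), then the shift along the tool's x, y, z in mm, then the turn, a rotation vector about the tool's x, y, z in rad. A call has 1 to 8 rows; each row shifts and turns the commanded pose from where the row before left it, along the tool's axes as they then stand; what a row does not reach is not made up. A row lasts 1/12 s, in which the tool goes at most 41.7 mm and 7.16 degrees, less where a joint would pass 70% of its speed; a pose out of reach is approached as far as the arm can. A call is refused whole if a number of a shift passes 41.7 or a number of a turn 0.125, either way. A call with a gripper value outside its range is refused whole. The fingers move at their own pace and stop on an object; "newtons" is the grip in N (left out, the last holds). Time passes only in rows, so rows that do not move let the fingers close. It gives the time, the measured TCP pose, the force, the opening and the grip force at its end, in the units of the state.
- env.observe(): the state, without advancing time (a new reading comes with each control period).
- env.get_image(name): name is "scene" or "top" or "wrist"; returns a dict with "img" (400x640x3 uint8, red, green, blue), "depth" (400x640 float32, m along the optical axis (not along the pixel's ray), 0 where there is no reading), "camera_matrix" (3x3 intrinsics, pixels), "world_to_cam" (4x4, takes a point from world to camera coordinates). Camera axes: x right, y down, z forward; pixel columns grow to the right and rows downward; lengths in m; the calibration is good to about 2 mm. The wrist camera is an equidistant fisheye: a pixel r from the principal point sees the ray r / f radians off the axis. A picture is of the moment at which its call begins.
- env.close_job(): hands the job in; it is judged then, once.
Trained networks look in a picture, given as the dict that the camera call returned (one of the last four; its "shot" number tells which), for a name from the list of things; names that differ only in an ending like _2 or _b are one class to them, and where a whole thing is asked for, a point or a joint stands for the part that bears it (a point fixed in the world has none). Each returns a list of dicts, best first, with "conf" (0 to 1); they miss things now and then, are a little off and sometimes report something else, mostly with a low value. They report only what shows in the picture. A call takes as long as a camera call.
- env.spot_in(name, picture): "bbox" ([centre column, centre row, width, height] in pixels, round what is visible of it).
- env.spot_point(name, picture): "uv" ([column, row] in pixels: a listed point, or the origin of a listed thing).
The state is a dict: "time_s": time; "q": joint angles; "qvel": joint speeds; "joint_efforts": joint torques, N m; "position": TCP position; "tool_rot": TCP orientation; "ft_force": force on the tool from outside, world axes, zero at the start; "wrist_torque": the same for the moment, N m; "grip_width": finger opening in m; "gripper_force": force on a finger pad.
Only numpy, scipy, OpenCV 4.12 (cv2) and the standard library are available. Lean on these libraries where they do the work, as an engineer would, in place of code of your own. Each camera call takes 0.05 s, during which the arm holds its last target. There are 200 camera calls.

## Task

Swing the heavy steel hub hanging from the bench jib round until it is centred over the jaws of the vise, and bring it to a standstill there for a good four seconds, then let go of the handle so that it stays there at rest. Steer only by the black upright handle of the sprung tiller, without touching the boom or its load; do not swing it fast, do not let it run more than a hand's breadth past the vise, and leave the other things on the bench alone.

Things in the scene. Friction and masses are not known exactly. Their poses are not given: they have to be found in the camera images.
- post_axis (a point): vertical turning axis of the bench jib at table height, centre of the post's square foot (150 x 150, 14 high; column 48 in diameter). Tiller and boom turn about it. The post is fixed, but stands elsewhere each time, turned up to 0.1 rad; tiller value 0 points the tiller along this point's -x axis, towards the robot.
- boom: grey beam 410 long, 40 wide, underside 285 above the table, with the load, a round steel flanged hub (120 in diameter), fixed under its end; 8.2 kg, inertia about the post axis 0.76 kg m2, both nominal (real 0.75 to 1.35 times). It coasts long; over 0.7 rad/s (0.25 m/s at the load) is too fast. Origin on the post axis at table height, beam along its -y axis. Not to be touched.
- tiller (a joint): tiller angle about the post axis, rad, counter-clockwise positive from above; stops -1.7, +1.2. Tiller and boom turn separately, joined only by a soft torsion spring: torque on boom = 0.09 N m/rad x lead, spring damping 0.012 N m s/rad, lead at most 1.0. Lead = bearing of tiller's own -x minus that of boom's own -x; 0 at rest, bar square to boom. Let go, it springs back in line.
- tiller_grip (a point): point on the centre line of the tiller's upright black round handle, 160 above the table; handle 26 in diameter, from 106 to 184 above the table, 200 from the post axis. Its bearing from the axis = post_axis -x turned by tiller. Flat bar (26 wide) below it, 96 to 108 above the table. Pinch from above, fingers closing across the bar.
- load_foot (a point): centre of the underside of the load, the round steel flanged hub under the boom's end: 195 above the table, 360 from the post axis, rigid with the boom. Quick jerks of the handle shake it a little, so steer smoothly
- vise_mouth (a point): centre of the gap between the jaws of the blue bench vise, at their top edge: 170 above the table, 360 from the post axis, under the load's path. Its +x axis points along that path counter-clockwise, away from the robot, y along the jaws (radial). The vise is fixed, but elsewhere each time; the load always starts on its -x side.
- hammer: bystander: hammer lying on the bench; origin under its centre, leave alone
- wrench: bystander: open wrench lying near the post; leave alone
- screwdriver: bystander: screwdriver lying on the bench; leave alone
- spray: bystander: spray can, radius 30, 170 high, standing; origin centre of its foot; leave alone
- mug: bystander: white mug, radius 40, 90 high; leave alone
- billet: bystander: upright steel billet, radius 24, 70 high; leave alone
- flange: bystander: flat steel ring, radius 45, 20 high; leave alone

How it is judged (in metres and radians):
On the way:
1. the load stands still, centred over the vise jaws, for 4 s (horizontal distance between load_foot and vise_mouth below 0.03 m and angular speed of boom below 0.03 rad/s), for 4 s.
At the end, for the whole second after the job is handed in: the load's centre is within 30 mm (horizontally) of the centre of the vise's mouth and the boom turns slower than 0.03 rad/s, with the handle let go (all of step 1); the robot touches nothing.
It fails at once if the load runs more than 110 mm past the vise (x of load_foot in the frame of vise_mouth above 0.11 m).
It fails at once if the boom swings faster than 0.7 rad/s (angular speed of boom above 0.7 rad/s).
It fails at once if the robot touches the boom or its load (contact force between boom and the fingers above 1 N or contact force between boom and the arm above 1 N).
It fails at once if a bystander is disturbed (distance of any of hammer, wrench, screwdriver, spray, mug, billet, flange from where it was at the start of the episode above 0.03 m).
It also fails if it takes over 42 s, if anything falls off the work surface, if the arm or the gripper's body presses on something with over 40 N, if the wrist force passes 120 N, or if a joint passes its speed limit or range.

## Working session

There is one attempt and no reset: what is moved stays moved. The work goes in short steps, Python scripts to look and compute and a tool call to move; the robot and the scene stay as the last step left them, time stands still between calls to the robot, and variables do not carry over. Pictures are saved under pics/ and viewed, at most 10 in all, crops included, and the job is handed in when it is done.

Besides the shell and the picture viewer there is one more tool, called after "Emit:" as a command line: name --argument value ..., lists and objects as JSON in quotes. servo_tool: Moves the arm, as the interface text tells. Its arguments: {"type":"object","properties":{"deltas":{"type":"string"},"newtons":{"type":"number"}},"required":["deltas"]}

```bash
mkdir -p pics; cat > h.py <<'E'
import numpy as np, cv2
from rig import env
def world(p,uv,z=None):
    K=p["camera_matrix"];T=p["world_to_cam"];R=T[:3,:3];c=-R.T@T[:3,3]
    d=R.T@np.array([(uv[0]-K[0,2])/K[0,0],(uv[1]-K[1,2])/K[1,1],1])
    if z is None:
        s=p["depth"][int(round(uv[1])),int(round(uv[0]))]
    else: s=(z-c[2])/d[2]
    return c+s*d
Z=dict(post_axis=0,tiller_grip=.16,load_foot=.195,vise_mouth=.17,boom=0)
E
python3 - <<'E'
from h import *
np.set_printoptions(precision=4,suppress=True)
for n in("top","scene"):
    p=env.get_image(n);cv2.imwrite(f"pics/{n}0.png",p["img"][:,:,::-1])
    for k,z in Z.items():
        for r in env.spot_point(k,p)[:2]: print(n,k,round(r["conf"],2),np.round(r["uv"],1),world(p,r["uv"],z))
    for k in "hammer wrench screwdriver spray mug billet flange".split():
        for r in env.spot_point(k,p)[:1]: print(n,k,round(r["conf"],2),np.round(r["uv"],1),world(p,r["uv"],0))
print(env.observe())
E
```

```text
top post_axis 0.56 [267.5 174.3] [0.624 0.128 0.   ]
top tiller_grip 0.78 [211.8 215.5] [0.4817 0.2597 0.16  ]
top load_foot 0.93 [363.3 251.2] [ 0.3918 -0.1487  0.195 ]
top vise_mouth 0.86 [396.5 153.1] [ 0.6618 -0.2408  0.17  ]
top boom 0.65 [397.5 233.7] [ 0.448  -0.2738  0.    ]
top hammer 0.81 [400.3 231.8] [ 0.4539 -0.2824  0.    ]
top wrench 0.58 [334.4 217.6] [ 0.494 -0.08   0.   ]
top screwdriver 0.72 [217.1 262.7] [0.3514 0.2722 0.    ]
top spray 0.64 [141.5 191.3] [0.5641 0.5099 0.    ]
top mug 0.86 [464.9 251.2] [ 0.398  -0.4807  0.    ]
top billet 0.6 [483.9 189. ] [ 0.591  -0.5427  0.    ]
top flange 0.72 [165.1 222.6] [0.4698 0.4338 0.    ]
scene post_axis 0.92 [356.4 243.6] [0.6455 0.1102 0.    ]
scene tiller_grip 0.56 [401.9 179. ] [0.4759 0.2669 0.16  ]
scene load_foot 0.65 [287.9 156. ] [ 0.4022 -0.1437  0.195 ]
scene vise_mouth 0.67 [254.9 215.3] [ 0.6709 -0.2295  0.17  ]
scene vise_mouth 0.29 [402.4 179.7] [0.49   0.2658 0.17  ]
scene boom 0.73 [291.5 154. ] [ 0.1594 -0.1602  0.    ]
scene hammer 0.4 [257.9 200.7] [ 0.4459 -0.2698  0.    ]
scene wrench 0.73 [307.
[... 188 characters left out ...]
.4666  0.    ]
scene billet 0.65 [180.3 226.5] [ 0.5855 -0.5403  0.    ]
scene flange 0.6 [440.  208.3] [0.466  0.4358 0.    ]
{'time_s': 1.3, 'q': array([-77.0786,  21.806 ,  74.3361,   0.0012,  83.8598, -12.3359]), 'qvel': array([-0.0652, -0.0235, -0.0076, -0.0106, -0.0557,  0.0023]), 'joint_efforts': array([ -0.0012, -44.8334, -23.1463,  -0.0002,   0.0006,  -0.    ]), 'position': array([ 0.2347, -0.4974,  0.2313]), 'tool_rot': array([[ 0.9044,  0.4267,  0.    ],
       [ 0.4267, -0.9044,  0.    ],
       [ 0.    , -0.    , -1.    ]]), 'ft_force': array([-0.4559,  0.6914,  0.2033]), 'wrist_torque': array([-0.0384, -0.0252,  0.0279]), 'gripper_force': 0.0, 'grip_width': 0.08520645077093983}
```

View images.

View pics/top0.png

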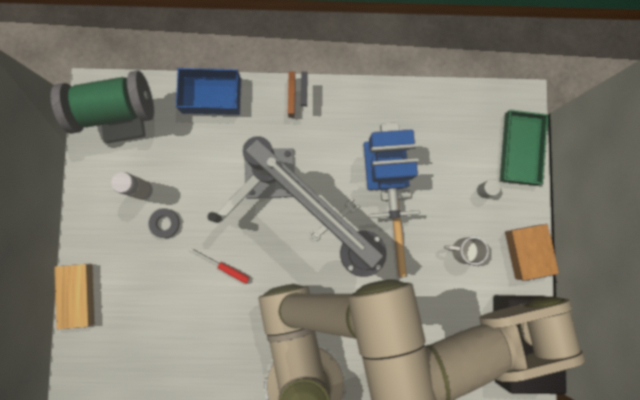

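View pics/scene0.png

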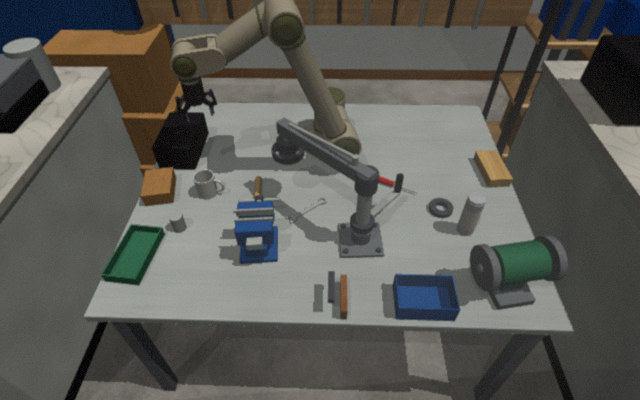

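```bash
python3 - <<'E'
from h import *
np.set_printoptions(precision=4,suppress=True)
p=env.get_image("top");img=p["img"].astype(int);d=p["depth"]
K=p["camera_matrix"];T=p["world_to_cam"];R=T[:3,:3]
v,u=np.mgrid[:400,:640]
P=np.stack([(u-K[0,2])/K[0,0]*d,(v-K[1,2])/K[1,1]*d,d],-1)
W=(P-T[:3,3])@R
ok=d>0
def rep(n,m):
    q=W[m]; print(n,len(q),q.mean(0) if len(q) else'',q.min(0) if len(q) else'',q.max(0) if len(q) else '')
x,y,z=W[...,0],W[...,1],W[...,2]
dark=img.max(-1)<70
rep("handle",ok&dark&(abs(z-.184)<.008)&(np.hypot(x-.48,y-.262)<.04))
b=ok&(abs(z-z[(np.hypot(x-.52,y)<.02)].max())<.01)&(x<.8)&(x>.3)&(abs(y)<.3)
rep("boomtop",b)
m=ok&(z>.27)&(np.hypot(x-.6,y-.1)<.5)&(x>.25)
for lo in np.arange(.27,.42,.02): rep(round(lo,2),m&(z>lo)&(z<=lo+.02))
f=ok&(abs(z-.014)<.006)&(np.hypot(x-.635,y-.12)<.13);rep("foot",f)
if f.any(): print(cv2.minAreaRect(np.float32(W[f][:,:2])))
if b.any(): print(cv2.minAreaRect(np.float32(W[b][:,:2])))
blue=(img[...,2]>img[...,0]+30)&ok&(np.hypot(x-.66,y+.24)<.15); rep("blue",blue)
E
```

```text
handle 19 [0.4768 0.2469 0.1831] [0.4707 0.2419 0.1778] [0.4816 0.257  0.1885]
boomtop 406 [0.5421 0.0268 0.3592] [ 0.439  -0.0915  0.3522] [0.6049 0.0942 0.3686]
0.27 71 [0.3693 0.0407 0.2809] [ 0.2513 -0.1327  0.2701] [0.6333 0.1445 0.2899]
0.29 144 [0.4188 0.0112 0.3007] [ 0.2508 -0.1509  0.2903] [0.6338 0.1414 0.31  ]
0.31 238 [0.4816 0.038  0.3237] [ 0.2501 -0.1596  0.3105] [0.6625 0.1559 0.33  ]
0.33 2715 [ 0.5033 -0.0096  0.3356] [ 0.2501 -0.1782  0.33  ] [0.662  0.1555 0.35  ]
0.35 534 [0.5004 0.0145 0.3584] [ 0.2502 -0.0963  0.35  ] [0.6049 0.0942 0.3697]
0.37 74 [ 0.2728 -0.0091  0.3806] [ 0.2505 -0.0353  0.3709] [0.2951 0.0039 0.3899]
0.39 79 [ 0.2736 -0.0165  0.4006] [ 0.2504 -0.0436  0.3905] [ 0.2969 -0.0051  0.41  ]
0.41 85 [ 0.2754 -0.0247  0.4206] [ 0.2507 -0.0536  0.4102] [ 0.2988 -0.0118  0.43  ]
foot 859 [0.6141 0.1167 0.0138] [0.5184 0.0493 0.008 ] [0.7581 0.2403 0.0199]
((0.6361031532287598, 0.13825038075447083), (0.22862902283668518, 0.19171153008937836), 8.445711135864258)
((0.5209648013114929, -0.0012839436531066895), (0.2437165230512619, 0.01968272030353546), 49.327274322509766)
blue 2004 [ 0.6526 -0.2255  0.1227] [ 0.575  -0.3036  0.0091] [ 0.7296 -0.1669  0.173 ]
```

The top view shows the boom (cap near 258,150, hub at 363,251), the tiller handle at (213,217) and the blue vise jaws with their gap near (396,153). The scene view confirms this. I'm lifting and turning first, so the gripper clears the boom.

Emit:
servo_tool --deltas "1 0 0 -28 0 0 -0.1245;1 0 0 -28 0 0 -0.1245;1 0 0 -28 0 0 -0.1245;1 0 0 -28 0 0 -0.1245;1 0 0 -28 0 0 -0.1245;1 0 0 -28 0 0 -0.1245;1 0 0 -28 0 0 -0.1245;1 0 0 -28 0 0 -0.1245" --newtons 60

```text
time_s: 2.02
position: [0.2346, -0.497, 0.4569]
tool_rot: [[0.127, 0.992, 0.0], [0.992, -0.127, -0.0], [-0.0, 0.0, -1.0]]
ft_force: [-0.3, 0.1, -0.8]
grip_width: 0.0855
gripper_force: 0.0
```

Emit:
servo_tool --deltas "1 0 0 0 0 0 -0.1245;1 0 0 0 0 0 -0.1245;1 0 0 0 0 0 -0.1245;1 0 0 0 0 0 -0.1245;1 0 0 0 0 0 -0.1245;1 0 0 0 0 0 -0.1245;1 0 0 0 0 0 -0.1245;1 0 0 0 0 0 -0.1245"

```text
time_s: 2.68
position: [0.2347, -0.4974, 0.4553]
tool_rot: [[-0.763, 0.646, -0.0], [0.646, 0.763, 0.0], [0.0, 0.0, -1.0]]
ft_force: [-0.2, -0.5, 0.2]
grip_width: 0.0856
gripper_force: 0.0
```

Emit:
servo_tool --deltas "1 15 36.5 0 0 0 0;1 15 36.5 0 0 0 0;1 15 36.5 0 0 0 0;1 15 36.5 0 0 0 0;1 15 36.5 0 0 0 0;1 15 36.5 0 0 0 0;1 15 36.5 0 0 0 0;1 15 36.5 0 0 0 0"

```text
time_s: 3.35
position: [0.3336, -0.1957, 0.4555]
tool_rot: [[-0.759, 0.651, 0.0], [0.651, 0.759, -0.0], [-0.001, 0.0, -1.0]]
ft_force: [0.1, -0.5, -1.1]
grip_width: 0.0854
gripper_force: 0.0
```

Emit:
servo_tool --deltas "1 15 36.5 0 0 0 0;1 15 36.5 0 0 0 0;1 15 36.5 0 0 0 0;1 15 36.5 0 0 0 0;1 15 36.5 0 0 0 0;1 15 36.5 0 0 0 0;1 15 36.5 0 0 0 0;1 15 36.5 0 0 0 0"

```text
time_s: 4.02
position: [0.4326, 0.1043, 0.4555]
tool_rot: [[-0.759, 0.651, 0.001], [0.651, 0.759, -0.0], [-0.001, 0.0, -1.0]]
ft_force: [0.8, -0.7, -0.4]
grip_width: 0.0853
gripper_force: 0.0
```

Emit:
servo_tool --deltas "1 15 36.5 0 0 0 0;1 15 36.5 0 0 0 0;1 15 36.5 0 0 0 0;1 15 36.5 20 0 0 0;1 0 0 41 0 0 0;1 0 0 41 0 0 0;1 0 0 41 0 0 0;1 0 0 0 0 0 0"

```text
time_s: 4.68
position: [0.4775, 0.2491, 0.3046]
tool_rot: [[-0.759, 0.65, -0.018], [0.651, 0.759, -0.005], [0.011, -0.016, -1.0]]
ft_force: [-0.2, -0.2, -1.5]
grip_width: 0.0856
gripper_force: 0.0
```

```bash
cat >> h.py <<'E'
POST=np.array([.634,.122])
def cloud(p):
    d=p["depth"];K=p["camera_matrix"];T=p["world_to_cam"];R=T[:3,:3]
    v,u=np.mgrid[:400,:640]
    P=np.stack([(u-K[0,2])/K[0,0]*d,(v-K[1,2])/K[1,1]*d,d],-1)
    W=(P-T[:3,3])@R; W[d<=0]=np.nan
    return W
def boom(p):
    """bearing of the boom beam (deg) and line offset, from depth points of the ridge/top near the post"""
    W=cloud(p);x,y,z=W[...,0],W[...,1],W[...,2]
    m=(z>.35)&(z<.372)&(np.hypot(x-POST[0],y-POST[1])<.33)&(np.hypot(x-POST[0],y-POST[1])>.04)
    q=W[m][:,:2]
    vx,vy,x0,y0=cv2.fitLine(np.float32(q),cv2.DIST_HUBER,0,.01,.01).ravel()
    s=np.sign(np.dot((vx,vy),q.mean(0)-POST)) 
    b=np.degrees(np.arctan2(s*vy,s*vx))%360
    off=vx*(POST[1]-y0)-vy*(POST[0]-x0)
    c=q.mean(0)-POST
    return b,off*1e3,np.degrees(np.arctan2(c[1],c[0]))%360,len(q)
E
python3 - <<'E'
from h import *
np.set_printoptions(precision=4,suppress=True)
w=env.get_image("wrist");cv2.imwrite("pics/w1.png",w["img"][:,:,::-1])
K=w["camera_matrix"];T=w["world_to_cam"];R=T[:3,:3];c=-R.T@T[:3,3]
for k in("tiller_grip","post_axis"):
  for r in env.spot_point(k,w)[:2]:
    a=(np.array(r["uv"])-K[:2,2])/[K[0,0],K[1,1]];t=np.linalg.norm(a)
    d=R.T@np.array([*(a/t*np.sin(t)),np.cos(t)]);print(k,r,c+d*(Z[k]-c[2])/d[2])
print(c)
p=env.get_image("top");cv2.imwrite("pics/top1.png",p["img"][:,:,::-1]);print(boom(p))
for k in Z:
  for r in env.spot_point(k,p)[:1]: print(k,r["conf"],r["uv"],world(p,r["uv"],Z[k]))
o=env.observe();print(o["time_s"],o["position"])
E
```

```text
tiller_grip {'uv': [326.4, 184.6], 'conf': 0.83} [0.4768 0.2567 0.16  ]
post_axis {'uv': [321.9, 286.4], 'conf': 0.84} [0.63  0.119 0.   ]
[0.4287 0.2946 0.4466]
(np.float64(227.90974486699923), np.float64(-4.701462692840497), np.float64(225.88835630738117), 462)
tiller_grip 0.91 [213.8, 216.0] [0.4805 0.2542 0.16  ]
load_foot 0.74 [364.5, 253.5] [ 0.3858 -0.1519  0.195 ]
vise_mouth 0.82 [396.4, 151.2] [ 0.6671 -0.2405  0.17  ]
5.1333 [0.4819 0.2499 0.315 ]
```

View pics/w1.png

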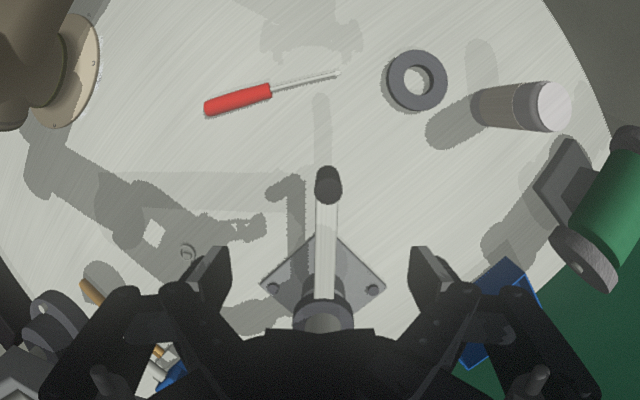

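View pics/top1.png

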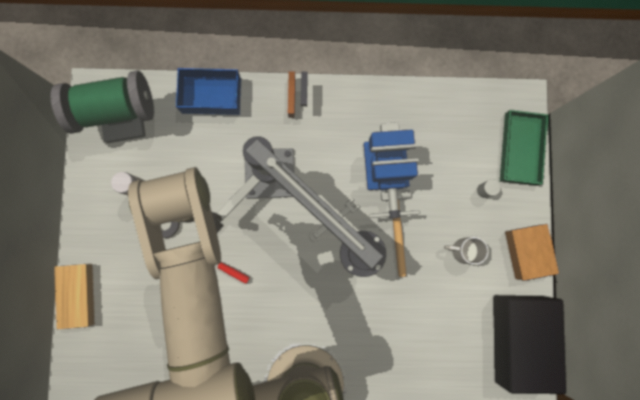

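The wrist view shows the handle at (327,185), centred between the fingers. The top view shows the arm clear of the boom.

Emit:
servo_tool --deltas "1 7 2 20 0 0 0;1 0 0 30 0 0 0;1 0 0 30 0 0 0;1 0 0 30 0 0 0;1 0 0 30 0 0 0;1 0 0 22 0 0 0;1 0 0 12 0 0 0;1 0 0 0 0 0 0" --newtons 40

```text
time_s: 5.8
position: [0.4766, 0.2557, 0.1375]
tool_rot: [[-0.759, 0.651, -0.004], [0.651, 0.759, -0.001], [0.002, -0.003, -1.0]]
ft_force: [0.0, -0.3, 0.1]
grip_width: 0.0855
gripper_force: 0.0
```

Emit:
servo_tool --deltas "0 0 0 0 0 0 0;0 0 0 0 0 0 0;0 0 0 0 0 0 0;0 0 0 0 0 0 0;0 0 0 0 0 0 0;0 0 0 0 0 0 0"

```text
time_s: 6.3
position: [0.4777, 0.2561, 0.1404]
tool_rot: [[-0.759, 0.651, 0.002], [0.651, 0.759, 0.001], [-0.001, 0.001, -1.0]]
ft_force: [-1.6, 0.1, 5.7]
grip_width: 0.0256
gripper_force: 39.1
```

```bash
cat > b.py <<'E'
from h import *
np.set_printoptions(precision=4,suppress=True)
p=env.get_image("top");o=env.observe();R=o["tool_rot"]
g=o["position"]+R[:,2]*-.019
print(o["time_s"],"boom",np.round(boom(p),2))
print("grip",g,"bearing",np.degrees(np.arctan2(g[1]-POST[1],g[0]-POST[0]))%360,"r",np.hypot(*(g[:2]-POST)),"xbear",np.degrees(np.arctan2(R[1,0],R[0,0])),"w",o["grip_width"],"F",o["ft_force"])
E
python3 - <<'E'
from b import *
W=cloud(p);x,y,z=W[...,0],W[...,1],W[...,2];img=p["img"].astype(int)
# column cap & hub & jaws
m=(z>.30)&(np.hypot(x-.634,y-.122)<.06);q=W[m];print("cap",q.min(0),q.max(0))
m=(z>.33)&(z<.35)&(np.hypot(x-.634,y-.122)<.45)&(x>.3)&(y<.16);print("beam",cv2.minAreaRect(np.float32(W[m][:,:2])))
m=(z>.155)&(z<.18)&(np.hypot(x-.665,y+.235)<.12);q=W[m]
print("jaws",len(q),q.min(0),q.max(0),q.mean(0),cv2.minAreaRect(np.float32(q[:,:2])))
for r in env.spot_point("post_axis",p)[:1]:print(world(p,r["uv"],0))
h,_=np.histogram(q[:,0],bins=np.arange(.58,.76,.01));print(h)
E
```

```text
6.35 boom [227.79  -3.94 222.55 484.  ]
grip [0.4777 0.2561 0.1593] bearing 139.37434618881386 r 0.20598421654417337 xbear 139.38847307219746 w 0.02518699471199399 F [-1.9522 -0.1559  5.5811]
cap [0.5801 0.0711 0.3   ] [0.6624 0.1556 0.3694]
beam ((0.5040429830551147, -0.005046218633651733), (0.4236275851726532, 0.06967974454164505), 45.51816940307617)
jaws 1585 [ 0.5923 -0.3009  0.155 ] [ 0.7338 -0.1714  0.178 ] [ 0.6615 -0.2359  0.1655] ((0.662665605545044, -0.23677629232406616), (0.13361915946006775, 0.12508994340896606), 5.59326696395874)
[0.6258 0.1317 0.    ]
[  0  70 155 159 152 170  66   1   0  87 154 153 152 158 102   6   0   0]
```

Emit:
servo_tool --deltas "0 0 -4 0 0 0 -0.02;0 -0.1 -6 0 0 0 -0.03;0 -0.2 -8 0 0 0 -0.04;0 -0.2 -8 0 0 0 -0.04;0 -0.2 -8 0 0 0 -0.04;0 -0.2 -8 0 0 0 -0.04;0 -0.2 -8 0 0 0 -0.04;0 -0.2 -8 0 0 0 -0.04"

```text
time_s: 7.07
position: [0.4455, 0.2074, 0.1402]
tool_rot: [[-0.914, 0.405, -0.001], [0.405, 0.914, 0.001], [0.002, 0.001, -1.0]]
ft_force: [-7.0, 3.1, 9.9]
grip_width: 0.0255
gripper_force: 39.6
```

```bash
cat > b.py <<'E'
from h import *
import sys
np.set_printoptions(precision=3,suppress=True)
POST=np.array([.631,.121])
def bm(p):
    W=cloud(p);r=W[...,:2]-POST;rr=np.hypot(r[...,0],r[...,1]);z=W[...,2]
    a=np.degrees(np.arctan2(r[...,1],r[...,0]))%360
    m=(z>.33)&(z<.374)&(rr>.08)&(rr<.29)&(a>215)&(a<300)
    q=W[m][:,:2]
    vx,vy,x0,y0=cv2.fitLine(np.float32(q),cv2.DIST_L2,0,.01,.01).ravel()
    if vy>0: vx,vy=-vx,-vy
    c=q.mean(0)-POST
    return np.degrees(np.arctan2(vy,vx))%360,np.degrees(np.arctan2(c[1],c[0]))%360,len(q)
p=env.get_image("top");o=env.observe();R=o["tool_rot"];g=o["position"]-.019*R[:,2]
f=[(np.degrees(np.arctan2(*(world(p,r["uv"],.195)[:2]-POST)[::-1]))%360).round(2) for r in env.spot_point("load_foot",p)[:1] if r["conf"]>.4]
d,c,n=bm(p);x=np.degrees(np.arctan2(R[1,0],R[0,0]))%360
gb=np.degrees(np.arctan2(g[1]-POST[1],g[0]-POST[0]))%360
print("t",o["time_s"],"boom dir %.2f mean %.2f n %d net"%(d,c,n),f,"tiller %.2f xb %.2f r %.4f"%(gb,x,np.hypot(*(g[:2]-POST))),"w %.4f"%o["grip_width"],"F",o["ft_force"])
with open("log.txt","a") as fo: fo.write("%f %f %f %f\n"%(o["time_s"]-.05,d,c,gb))
L=np.loadtxt("log.txt",ndmin=2)[-4:]
if len(L)>1:
    b=np.radians(L[:,2]);t=L[:,0]
    print("omega last %.4f"%((b[-1]-b[-2])/(t[-1]-t[-2])),"lead %.3f"%np.radians(gb-(c-90)),"err %.3f"%np.radians(274.6-c))
E
python3 b.py
```

```text
t 7.1167 boom dir 227.92 mean 226.98 n 1479 net [np.float64(227.77)] tiller 155.32 xb 156.27 r 0.2046 w 0.0245 F [-7.707  4.283 10.478]
```

Emit:
servo_tool --deltas "0 0.2 -8 0 0 0 -0.04;0 0.2 -8 0 0 0 -0.04;0 0 -8 0 0 0 -0.04;0 0 -8 0 0 0 -0.04;0 0 -8 0 0 0 -0.04;0 0 -8 0 0 0 -0.04;0 0 -6 0 0 0 -0.03;0 0 -4 0 0 0 -0.02"

```text
time_s: 7.83
position: [0.4287, 0.1516, 0.1401]
tool_rot: [[-0.992, 0.127, -0.001], [0.127, 0.992, 0.0], [0.001, 0.0, -1.0]]
ft_force: [-7.0, 1.6, 9.5]
grip_width: 0.0248
gripper_force: 39.6
```

```bash
python3 b.py
```

```text
t 7.8833 boom dir 229.22 mean 228.13 n 1496 net [np.float64(229.01)] tiller 171.48 xb 172.75 r 0.2046 w 0.0256 F [-6.437  1.478  9.419]
omega last 0.0263 lead 0.582 err 0.811
```

Emit:
servo_tool --deltas "0 0.2 -1 0 0 0 -0.005;0 0.2 -1 0 0 0 -0.005;0 0 -1 0 0 0 -0.005;0 0 -1 0 0 0 -0.005;0 0 -1.2 0 0 0 -0.006;0 0 -1.2 0 0 0 -0.006;0 0 -1.4 0 0 0 -0.007;0 0 -1.4 0 0 0 -0.007"

```text
time_s: 8.6
position: [0.4276, 0.1428, 0.1401]
tool_rot: [[-0.997, 0.082, -0.001], [0.082, 0.997, 0.0], [0.001, 0.0, -1.0]]
ft_force: [-5.0, 0.5, 9.2]
grip_width: 0.025
gripper_force: 39.5
```

Emit:
servo_tool --deltas "0 0 -1.6 0 0 0 -0.008;0 0 -1.6 0 0 0 -0.008;0 0 -1.8 0 0 0 -0.009;0 0 -1.8 0 0 0 -0.009;0 0 -2 0 0 0 -0.01;0 0 -2 0 0 0 -0.01;0 0 -2.2 0 0 0 -0.011;0 0 -2.2 0 0 0 -0.011"

```text
time_s: 9.27
position: [0.4266, 0.1276, 0.1401]
tool_rot: [[-1.0, 0.006, -0.001], [0.006, 1.0, 0.0], [0.001, 0.0, -1.0]]
ft_force: [-6.8, 0.7, 9.9]
grip_width: 0.0252
gripper_force: 39.6
```

```bash
python3 b.py
```

```text
t 9.3167 boom dir 236.71 mean 235.18 n 1485 net [np.float64(236.6)] tiller 178.22 xb 179.69 r 0.2045 w 0.0252 F [-7.066  0.972 11.11 ]
omega last 0.0858 lead 0.577 err 0.688
```

Emit:
servo_tool --deltas "0 0.3 -2.4 0 0 0 -0.012;0 0.3 -2.4 0 0 0 -0.012;0 0.2 -2.4 0 0 0 -0.012;0 0 -1 0 0 0 -0.005;0 0 1 0 0 0 0.005;0 0 2.4 0 0 0 0.012;0 0 3.6 0 0 0 0.018;0 0 4.4 0 0 0 0.022"

```text
time_s: 10.03
position: [0.4268, 0.1309, 0.1402]
tool_rot: [[-1.0, 0.024, 0.001], [0.024, 1.0, 0.0], [-0.001, 0.0, -1.0]]
ft_force: [-0.6, 0.1, 5.9]
grip_width: 0.0252
gripper_force: 39.4
```

```bash
python3 b.py
```

```text
t 10.0833 boom dir 243.27 mean 241.60 n 1472 net [np.float64(243.68)] tiller 177.08 xb 178.56 r 0.2045 w 0.0252 F [-2.12   0.17   7.036]
omega last 0.1463 lead 0.445 err 0.576
```

Emit:
servo_tool --deltas "0 0 4.8 0 0 0 0.024;0 0 4.8 0 0 0 0.024;0 0 4.8 0 0 0 0.024;0 0 4.8 0 0 0 0.024;0 0 4.8 0 0 0 0.024;0 0 4.8 0 0 0 0.024;0 0 4.8 0 0 0 0.024;0 0 4.8 0 0 0 0.024"

```text
time_s: 10.8
position: [0.4322, 0.169, 0.1403]
tool_rot: [[-0.977, 0.214, 0.004], [0.214, 0.977, 0.0], [-0.004, 0.001, -1.0]]
ft_force: [4.6, -1.3, 2.9]
grip_width: 0.0252
gripper_force: 39.0
```

```bash
python3 b.py
```

```text
t 10.85 boom dir 251.05 mean 249.21 n 1475 net [] tiller 166.28 xb 167.55 r 0.2046 w 0.0251 F [ 4.106 -1.674  2.571]
omega last 0.1731 lead 0.124 err 0.443
```

Emit:
servo_tool --deltas "0 -0.1 5.4 0 0 0 0.027;0 -0.1 6 0 0 0 0.03;0 -0.1 6.4 0 0 0 0.032;0 -0.1 6.4 0 0 0 0.032;0 -0.1 6.4 0 0 0 0.032;0 -0.1 6.4 0 0 0 0.032;0 -0.1 6.4 0 0 0 0.032;0 -0.1 6 0 0 0 0.03"

```text
time_s: 11.57
position: [0.4494, 0.2149, 0.1404]
tool_rot: [[-0.895, 0.446, 0.006], [0.446, 0.895, -0.001], [-0.005, 0.002, -1.0]]
ft_force: [9.8, -3.6, 3.4]
grip_width: 0.0252
gripper_force: 39.2
```

```bash
python3 b.py
```

```text
t 11.6167 boom dir 258.90 mean 256.95 n 1468 net [] tiller 152.47 xb 153.39 r 0.2046 w 0.0251 F [ 9.496 -5.1    4.423]
omega last 0.1763 lead -0.253 err 0.308
```

Emit:
servo_tool --deltas "0 -0.3 7 0 0 0 0.035;0 -0.3 7.2 0 0 0 0.036;0 -0.3 7.2 0 0 0 0.036;0 -0.3 7.2 0 0 0 0.036;0 -0.2 6 0 0 0 0.03;0 0 3 0 0 0 0.015;0 0 0 0 0 0 0;0 0 -1.6 0 0 0 -0.008"

```text
time_s: 12.33
position: [0.4686, 0.2449, 0.1405]
tool_rot: [[-0.801, 0.598, 0.005], [0.598, 0.801, -0.001], [-0.004, 0.002, -1.0]]
ft_force: [6.5, -4.2, 6.2]
grip_width: 0.025
gripper_force: 39.4
```

```bash
python3 b.py
```

```text
t 12.3833 boom dir 265.35 mean 263.33 n 1455 net [] tiller 142.76 xb 143.31 r 0.2044 w 0.0252 F [ 6.427 -4.036  5.892]
omega last 0.1452 lead -0.533 err 0.197
```

Emit:
servo_tool --deltas "0 -0.2 -2 0 0 0 -0.01;0 -0.2 -2.6 0 0 0 -0.013;0 -0.2 -3.2 0 0 0 -0.016;0 0 -3.6 0 0 0 -0.018;0 0 -4 0 0 0 -0.02;0 0 -4 0 0 0 -0.02;0 0 -4.4 0 0 0 -0.022;0 0 -4.4 0 0 0 -0.022"

```text
time_s: 13.1
position: [0.4528, 0.2211, 0.1405]
tool_rot: [[-0.878, 0.478, 0.004], [0.478, 0.878, -0.0], [-0.003, 0.002, -1.0]]
ft_force: [4.0, -1.9, 5.5]
grip_width: 0.0248
gripper_force: 39.5
```

```bash
python3 b.py; python3 - <<'E'
from b import *
for n in("scene","top"):
    p=env.get_image(n)
    if n=="top":cv2.imwrite("pics/top2.png",p["img"][:,:,::-1])
    for k in("load_foot","vise_mouth"):
        for r in env.spot_point(k,p)[:1]: print(n,k,r["conf"],r["uv"],world(p,r["uv"],Z[k]))
E
```

```text
t 13.15 boom dir 269.48 mean 267.65 n 1448 net [np.float64(276.09)] tiller 150.84 xb 151.49 r 0.2045 w 0.0251 F [ 3.88  -0.488  5.164]
omega last 0.0984 lead -0.468 err 0.121
t 13.25 boom dir 270.04 mean 268.00 n 1447 net [np.float64(270.78)] tiller 150.69 xb 151.35 r 0.2045 w 0.0251 F [ 4.26  -1.992  6.814]
omega last 0.0617 lead -0.477 err 0.115
scene load_foot 0.83 [253.7, 201.1] [ 0.631 -0.236  0.195]
scene vise_mouth 0.79 [251.6, 214.6] [ 0.668 -0.241  0.17 ]
top load_foot 0.76 [397.1, 160.3] [ 0.637 -0.238  0.195]
top vise_mouth 0.78 [397.0, 153.0] [ 0.662 -0.242  0.17 ]
```

View pics/top2.png

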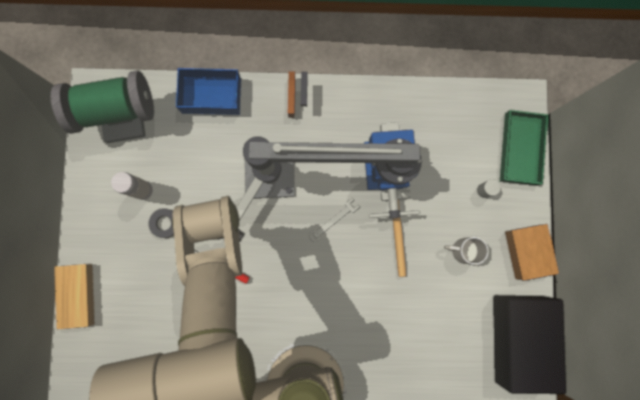

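The top view shows the beam nearly over the vise, with the hub near (397,160) and the mouth at (397,153). About 28 mm is left.

Emit:
servo_tool --deltas "0 -0.1 -6 0 0 0 -0.03;0 -0.2 -8 0 0 0 -0.04;0 -0.2 -10 0 0 0 -0.05;0 -0.2 -10 0 0 0 -0.05;0 -0.2 -10 0 0 0 -0.05;0 -0.2 -10 0 0 0 -0.05;0 -0.2 -9 0 0 0 -0.045;0 -0.1 -7 0 0 0 -0.035"

```text
time_s: 14.27
position: [0.4295, 0.1551, 0.1404]
tool_rot: [[-0.989, 0.147, 0.002], [0.147, 0.989, 0.0], [-0.002, 0.001, -1.0]]
ft_force: [1.0, 0.8, 8.4]
grip_width: 0.025
gripper_force: 39.7
```

```bash
python3 b.py; python3 b.py
```

```text
t 14.3167 boom dir 272.58 mean 270.57 n 1454 net [np.float64(272.16)] tiller 170.59 xb 171.61 r 0.2044 w 0.0250 F [1.101 1.444 9.759]
omega last 0.0420 lead -0.174 err 0.070
t 14.4167 boom dir 272.66 mean 270.65 n 1444 net [np.float64(272.17)] tiller 170.35 xb 171.39 r 0.2045 w 0.0248 F [-0.291  1.442  8.643]
omega last 0.0148 lead -0.180 err 0.069
```

Emit:
servo_tool --deltas "0 0 -4 0 0 0 -0.02;0 0 -6 0 0 0 -0.03;0 -0.1 -7 0 0 0 -0.035;0 -0.1 -7 0 0 0 -0.035;0 -0.1 -7 0 0 0 -0.035;0 -0.1 -6 0 0 0 -0.03;0 0 -5 0 0 0 -0.025;0 0 -4 0 0 0 -0.02"

```text
time_s: 15.13
position: [0.4271, 0.1095, 0.1403]
tool_rot: [[-0.997, -0.081, 0.001], [-0.081, 0.997, 0.0], [-0.001, 0.0, -1.0]]
ft_force: [-0.9, 1.1, 9.7]
grip_width: 0.0251
gripper_force: 39.9
```

```bash
python3 b.py; python3 b.py
```

```text
t 15.1833 boom dir 273.26 mean 271.17 n 1440 net [] tiller 183.35 xb 184.70 r 0.2042 w 0.0250 F [-2.716  0.775 11.   ]
omega last 0.0118 lead 0.038 err 0.060
t 15.2833 boom dir 273.28 mean 271.19 n 1445 net [np.float64(272.79)] tiller 183.21 xb 184.57 r 0.2042 w 0.0248 F [-3.257  1.263 10.57 ]
omega last 0.0033 lead 0.035 err 0.060
```

Emit:
servo_tool --deltas "0 0 -2 0 0 0 -0.01;0 0 0 0 0 0 0;0 0 0 0 0 0 0;0 0 0 0 0 0 0;0 0 0 0 0 0 0;0 0 0 0 0 0 0;0 0 0 0 0 0 0;0 0 0 0 0 0 0"

```text
time_s: 16.0
position: [0.4273, 0.1078, 0.1403]
tool_rot: [[-0.996, -0.09, 0.001], [-0.09, 0.996, 0.0], [-0.001, 0.0, -1.0]]
ft_force: [-1.6, 0.2, 10.4]
grip_width: 0.0251
gripper_force: 39.9
```

Emit:
servo_tool --deltas "0 0 0 0 0 0 0;0 0 0 0 0 0 0;0 0 0 0 0 0 0;0 0 0 0 0 0 0;0 0 0 0 0 0 0;0 0 0 0 0 0 0;0 0 0 0 0 0 0;0 0 0 0 0 0 0"

```text
time_s: 16.67
position: [0.4273, 0.1078, 0.1403]
tool_rot: [[-0.996, -0.09, 0.001], [-0.09, 0.996, 0.0], [-0.001, 0.0, -1.0]]
ft_force: [-3.2, -0.1, 10.2]
grip_width: 0.0253
gripper_force: 39.9
```

```bash
python3 b.py;python3 - <<'E'
from b import *
for n in("scene","top"):
    p=env.get_image(n)
    for k in("load_foot","vise_mouth"):
        for r in env.spot_point(k,p)[:1]: print(n,k,r["conf"],r["uv"],world(p,r["uv"],Z[k]))
E
```

```text
t 16.7167 boom dir 273.87 mean 271.76 n 1447 net [np.float64(273.79)] tiller 183.71 xb 185.15 r 0.2042 w 0.0252 F [-2.301 -0.22  10.622]
omega last 0.0069 lead 0.034 err 0.050
t 16.8167 boom dir 273.83 mean 271.85 n 1438 net [np.float64(272.97)] tiller 183.71 xb 185.16 r 0.2042 w 0.0249 F [-2.334  0.781 10.516]
omega last 0.0165 lead 0.032 err 0.048
scene load_foot 0.92 [254.6, 211.0] [ 0.675 -0.227  0.195]
scene vise_mouth 0.82 [255.4, 215.8] [ 0.673 -0.228  0.17 ]
top load_foot 0.58 [396.5, 156.9] [ 0.646 -0.236  0.195]
```

Emit:
servo_tool --deltas "0 0 0 0 0 0 0;0 0 0 0 0 0 0;0 0 0 0 0 0 0;0 0 0 0 0 0 0;0 0 0 0 0 0 0;0 0 0 0 0 0 0;0 0 0 0 0 0 0;0 0 0 0 0 0 0"

```text
time_s: 17.83
position: [0.4273, 0.1078, 0.1403]
tool_rot: [[-0.996, -0.09, 0.001], [-0.09, 0.996, 0.0], [-0.001, 0.0, -1.0]]
ft_force: [-2.3, -0.0, 10.9]
grip_width: 0.0252
gripper_force: 39.9
```

Emit:
servo_tool --deltas "0 0 0 0 0 0 0;0 0 0 0 0 0 0;0 0 0 0 0 0 0;0 0 0 0 0 0 0;0 0 0 0 0 0 0;0 0 0 0 0 0 0;0 0 0 0 0 0 0;0 0 0 0 0 0 0"

```text
time_s: 18.5
position: [0.4272, 0.1078, 0.1403]
tool_rot: [[-0.996, -0.09, 0.001], [-0.09, 0.996, 0.0], [-0.001, 0.0, -1.0]]
ft_force: [-2.5, 0.1, 10.4]
grip_width: 0.025
gripper_force: 39.9
```

Emit:
servo_tool --deltas "0 0 0 0 0 0 0;0 0 0 0 0 0 0;0 0 0 0 0 0 0;0 0 0 0 0 0 0;0 0 0 0 0 0 0;0 0 0 0 0 0 0;0 0 0 0 0 0 0;0 0 0 0 0 0 0"

```text
time_s: 19.17
position: [0.4273, 0.1078, 0.1403]
tool_rot: [[-0.996, -0.09, 0.001], [-0.09, 0.996, 0.0], [-0.001, 0.0, -1.0]]
ft_force: [-2.0, 0.5, 10.6]
grip_width: 0.0252
gripper_force: 39.9
```

```bash
python3 b.py;python3 - <<'E'
from b import *
for n in("scene","top"):
    p=env.get_image(n)
    cv2.imwrite(f"pics/{n}3.png",cv2.resize(p["img"][110:310,150:470,::-1] if n=="scene" else p["img"][60:300,200:500,::-1],None,fx=2,fy=2))
    for k in("load_foot","vise_mouth"):
        for r in env.spot_point(k,p)[:1]: print(n,k,r["conf"],r["uv"],world(p,r["uv"],Z[k]))
E
```

```text
t 19.2167 boom dir 273.95 mean 271.92 n 1445 net [np.float64(273.42)] tiller 183.71 xb 185.16 r 0.2042 w 0.0250 F [-2.662  0.897  9.885]
omega last 0.0005 lead 0.031 err 0.047
t 19.3167 boom dir 273.90 mean 271.87 n 1452 net [np.float64(272.76)] tiller 183.72 xb 185.15 r 0.2042 w 0.0251 F [-1.596  0.559  9.981]
omega last -0.0079 lead 0.032 err 0.048
scene load_foot 0.74 [253.9, 207.0] [ 0.657 -0.232  0.195]
scene vise_mouth 0.74 [252.1, 215.3] [ 0.671 -0.239  0.17 ]
top load_foot 0.81 [397.8, 155.3] [ 0.65  -0.24   0.195]
```

View pics/scene3.png

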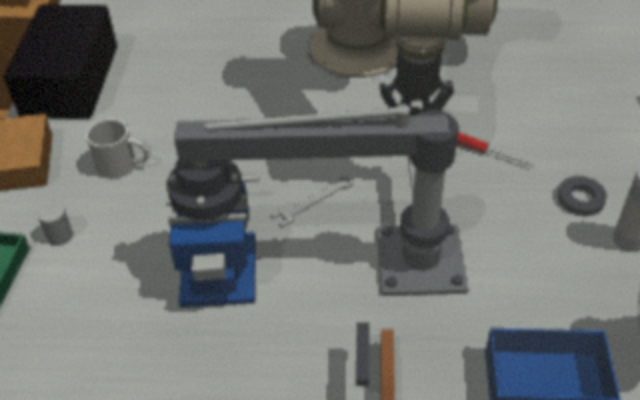

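The scene view shows the hub (205,190 in the crop) above the jaws and at rest, about 10 mm short of centre. I'll give it a small, slow nudge.

Emit:
servo_tool --deltas "0 0 -6 0 0 0 -0.03;0 0 -8 0 0 0 -0.04;0 0 -8 0 0 0 -0.04;0 0 -6 0 0 0 -0.03;0 0 0 0 0 0 0;0 0 0 0 0 0 0;0 0 0 0 0 0 0;0 0 0 0 0 0 0"

```text
time_s: 20.33
position: [0.4312, 0.08, 0.1402]
tool_rot: [[-0.974, -0.228, 0.001], [-0.228, 0.974, 0.0], [-0.001, -0.0, -1.0]]
ft_force: [-2.4, -0.1, 9.4]
grip_width: 0.025
gripper_force: 39.9
```

Emit:
servo_tool --deltas "0 0 0 0 0 0 0;0 0 0 0 0 0 0;0 0 0 0 0 0 0;0 0 0 0 0 0 0;0 0 6 0 0 0 0.03;0 0 7 0 0 0 0.035;0 0 6 0 0 0 0.03;0 0 4 0 0 0 0.02"

```text
time_s: 21.0
position: [0.4276, 0.1031, 0.1403]
tool_rot: [[-0.994, -0.113, 0.003], [-0.113, 0.994, 0.0], [-0.003, 0.0, -1.0]]
ft_force: [2.1, 0.4, 7.1]
grip_width: 0.0252
gripper_force: 39.6
```

```bash
python3 b.py
```

```text
t 21.05 boom dir 273.99 mean 271.92 n 1444 net [np.float64(273.33)] tiller 184.93 xb 186.47 r 0.2042 w 0.0250 F [2.261 0.966 6.46 ]
omega last 0.0005 lead 0.053 err 0.047
```

Emit:
servo_tool --deltas "0 0 0 0 0 0 0;0 0 0 0 0 0 0;0 0 0 0 0 0 0;0 0 0 0 0 0 0;0 0 0 0 0 0 0;0 0 0 0 0 0 0;0 0 0 0 0 0 0;0 0 0 0 0 0 0"

```text
time_s: 21.77
position: [0.4277, 0.1027, 0.1403]
tool_rot: [[-0.993, -0.115, 0.002], [-0.115, 0.993, 0.0], [-0.002, 0.0, -1.0]]
ft_force: [1.7, 1.2, 8.1]
grip_width: 0.0247
gripper_force: 39.6
```

Emit:
servo_tool --deltas "0 0 0 0 0 0 0;0 0 0 0 0 0 0;0 0 0 0 0 0 0;0 0 0 0 0 0 0;0 0 0 0 0 0 0;0 0 0 0 0 0 0;0 0 0 0 0 0 0;0 0 0 0 0 0 0"

```text
time_s: 22.43
position: [0.4277, 0.1027, 0.1403]
tool_rot: [[-0.993, -0.115, 0.002], [-0.115, 0.993, 0.0], [-0.002, 0.0, -1.0]]
ft_force: [1.6, 0.6, 7.0]
grip_width: 0.025
gripper_force: 39.6
```

```bash
python3 b.py;python3 - <<'E'
from b import *
for n in("scene","top"):
    p=env.get_image(n)
    for k in("load_foot","vise_mouth"):
        for r in env.spot_point(k,p)[:1]: print(n,k,r["conf"],r["uv"],world(p,r["uv"],Z[k]))
E
```

```text
t 22.4833 boom dir 274.32 mean 272.33 n 1449 net [np.float64(274.69)] tiller 185.14 xb 186.59 r 0.2042 w 0.0250 F [2.163 0.359 7.374]
omega last 0.0050 lead 0.049 err 0.040
t 22.5833 boom dir 274.34 mean 272.36 n 1440 net [] tiller 185.14 xb 186.59 r 0.2042 w 0.0250 F [1.733 1.158 7.312]
omega last 0.0054 lead 0.049 err 0.039
scene load_foot 0.75 [254.6, 207.7] [ 0.66  -0.229  0.195]
scene vise_mouth 0.88 [253.6, 216.7] [ 0.677 -0.233  0.17 ]
top load_foot 0.97 [399.8, 153.7] [ 0.655 -0.245  0.195]
```

Emit:
servo_tool --deltas "0 0 -8 0 0 0 -0.04;0 0 -10 0 0 0 -0.05;0 0 -10 0 0 0 -0.05;0 0 -8 0 0 0 -0.04;0 0 0 0 0 0 0;0 0 0 0 0 0 0;0 0 0 0 0 0 0;0 0 0 0 0 0 0"

```text
time_s: 23.6
position: [0.4344, 0.0673, 0.1402]
tool_rot: [[-0.957, -0.29, 0.003], [-0.29, 0.957, 0.0], [-0.003, -0.0, -1.0]]
ft_force: [3.4, 1.9, 6.8]
grip_width: 0.0249
gripper_force: 39.5
```

Emit:
servo_tool --deltas "0 0 0 0 0 0 0;0 0 0 0 0 0 0;0 0 0 0 0 0 0;0 0 6 0 0 0 0.03;0 0 8 0 0 0 0.04;0 0 8 0 0 0 0.04;0 0 6 0 0 0 0.03;0 0 4 0 0 0 0.02"

```text
time_s: 24.27
position: [0.4281, 0.099, 0.1403]
tool_rot: [[-0.991, -0.133, 0.006], [-0.133, 0.991, 0.001], [-0.006, -0.0, -1.0]]
ft_force: [9.2, 0.4, 2.7]
grip_width: 0.025
gripper_force: 39.2
```

Emit:
servo_tool --deltas "0 0 0 0 0 0 0;0 0 0 0 0 0 0;0 0 0 0 0 0 0;0 0 0 0 0 0 0;0 0 0 0 0 0 0;0 0 0 0 0 0 0;0 0 0 0 0 0 0;0 0 0 0 0 0 0"

```text
time_s: 24.93
position: [0.4282, 0.0985, 0.1403]
tool_rot: [[-0.991, -0.134, 0.005], [-0.134, 0.991, 0.001], [-0.005, -0.0, -1.0]]
ft_force: [7.8, 1.6, 2.7]
grip_width: 0.0253
gripper_force: 39.3
```

Emit:
servo_tool --deltas "0 0 0 0 0 0 0;0 0 0 0 0 0 0;0 0 0 0 0 0 0;0 0 0 0 0 0 0;0 0 0 0 0 0 0;0 0 0 0 0 0 0;0 0 0 0 0 0 0;0 0 0 0 0 0 0"

```text
time_s: 25.6
position: [0.4282, 0.0985, 0.1403]
tool_rot: [[-0.991, -0.134, 0.005], [-0.134, 0.991, 0.001], [-0.005, -0.0, -1.0]]
ft_force: [8.7, 1.4, 3.2]
grip_width: 0.0254
gripper_force: 39.3
```

```bash
python3 b.py;python3 b.py
```

```text
t 25.65 boom dir 276.70 mean 274.64 n 1434 net [np.float64(276.4)] tiller 186.33 xb 187.72 r 0.2042 w 0.0249 F [7.854 2.014 2.483]
omega last 0.0130 lead 0.029 err -0.001
t 25.75 boom dir 276.81 mean 274.72 n 1441 net [np.float64(276.45)] tiller 186.34 xb 187.73 r 0.2042 w 0.0250 F [8.708 2.032 2.493]
omega last 0.0140 lead 0.028 err -0.002
```

Emit:
servo_tool --deltas "0 -0.3 8 0 0 0 0.04;0 -0.3 10 0 0 0 0.05;0 -0.3 10 0 0 0 0.05;0 0 8 0 0 0 0.04;0 0 0 0 0 0 0;0 0 0 0 0 0 0;0 0 0 0 0 0 0;0 0 0 0 0 0 0"

```text
time_s: 26.47
position: [0.4271, 0.1343, 0.1404]
tool_rot: [[-0.999, 0.045, 0.006], [0.045, 0.999, 0.0], [-0.006, 0.001, -1.0]]
ft_force: [10.4, 0.3, 2.4]
grip_width: 0.0253
gripper_force: 39.7
```

Emit:
servo_tool --deltas "0 0 0 0 0 0 0;0 0 0 0 0 0 0;0 0 0 0 0 0 0;0 0 0 0 0 0 0"

```text
time_s: 26.8
position: [0.4272, 0.1343, 0.1404]
tool_rot: [[-0.999, 0.045, 0.006], [0.045, 0.999, 0.0], [-0.006, 0.001, -1.0]]
ft_force: [10.3, 0.4, 2.0]
grip_width: 0.025
gripper_force: 39.7
```

```bash
python3 b.py;python3 b.py
```

```text
t 26.85 boom dir 276.98 mean 274.88 n 1446 net [np.float64(275.43)] tiller 176.28 xb 177.42 r 0.2044 w 0.0248 F [10.65   0.414  0.912]
omega last 0.0025 lead -0.150 err -0.005
t 26.95 boom dir 276.94 mean 274.83 n 1428 net [np.float64(275.54)] tiller 176.28 xb 177.42 r 0.2044 w 0.0248 F [10.059  0.194  0.608]
omega last -0.0080 lead -0.149 err -0.004
```

Emit:
servo_tool --deltas "0 0 0 0 0 0 0;0 0 0 0 0 0 0;0 0 0 0 0 0 0;0 -0.1 -5 0 0 0 -0.025;0 -0.1 -8 0 0 0 -0.04;0 -0.1 -8 0 0 0 -0.04;0 -0.1 -7 0 0 0 -0.035;0 0 -4 0 0 0 -0.02"

```text
time_s: 27.67
position: [0.4278, 0.1019, 0.1403]
tool_rot: [[-0.993, -0.116, 0.006], [-0.116, 0.993, 0.0], [-0.006, -0.0, -1.0]]
ft_force: [9.7, 2.1, 1.8]
grip_width: 0.0249
gripper_force: 39.8
```

Emit:
servo_tool --deltas "0 0 0 0 0 0 0;0 0 0 0 0 0 0;0 0 0 0 0 0 0;0 0 0 0 0 0 0;0 0 0 0 0 0 0;0 0 0 0 0 0 0;0 0 0 0 0 0 0;0 0 0 0 0 0 0"

```text
time_s: 28.33
position: [0.4277, 0.1024, 0.1403]
tool_rot: [[-0.993, -0.114, 0.006], [-0.114, 0.993, 0.001], [-0.006, -0.0, -1.0]]
ft_force: [8.3, 1.9, 1.0]
grip_width: 0.0251
gripper_force: 39.8
```

```bash
python3 b.py;python3 b.py
```

```text
t 28.3833 boom dir 275.02 mean 272.97 n 1440 net [np.float64(275.21)] tiller 185.21 xb 186.57 r 0.2042 w 0.0254 F [8.917 1.755 2.803]
omega last -0.0227 lead 0.039 err 0.028
t 28.4833 boom dir 274.92 mean 272.85 n 1433 net [] tiller 185.22 xb 186.57 r 0.2042 w 0.0251 F [8.761 1.85  1.675]
omega last -0.0202 lead 0.041 err 0.031
```

Emit:
servo_tool --deltas "0 0 -12 0 0 0 -0.06;0 0 -12 0 0 0 -0.06;0 0 -12 0 0 0 -0.06;0 0 0 0 0 0 0;0 0 0 0 0 0 0;0 0 0 0 0 0 0;0 0 0 0 0 0 0;0 -0.3 12 0 0 0 0.06"

```text
time_s: 29.2
position: [0.4317, 0.078, 0.1403]
tool_rot: [[-0.973, -0.231, 0.007], [-0.231, 0.973, 0.001], [-0.007, -0.001, -1.0]]
ft_force: [15.7, 6.0, -2.6]
grip_width: 0.0252
gripper_force: 39.6
```

Emit:
servo_tool --deltas "0 -0.3 12 0 0 0 0.06;0 -0.3 12 0 0 0 0.06;0 0 3 0 0 0 0.015;0 0 0 0 0 0 0;0 0 0 0 0 0 0;0 0 0 0 0 0 0"

```text
time_s: 29.7
position: [0.4275, 0.1053, 0.1403]
tool_rot: [[-0.995, -0.1, 0.009], [-0.1, 0.995, 0.001], [-0.009, -0.0, -1.0]]
ft_force: [15.4, 2.7, -3.7]
grip_width: 0.025
gripper_force: 40.3
```

```bash
python3 b.py;python3 b.py
```

```text
t 29.75 boom dir 273.41 mean 271.46 n 1442 net [np.float64(271.88)] tiller 184.42 xb 185.72 r 0.2043 w 0.0250 F [15.546  2.666 -4.394]
omega last -0.0192 lead 0.052 err 0.055
t 29.85 boom dir 273.34 mean 271.28 n 1449 net [np.float64(271.17)] tiller 184.44 xb 185.71 r 0.2043 w 0.0249 F [14.749  3.126 -3.317]
omega last -0.0300 lead 0.055 err 0.058
```

Emit:
servo_tool --deltas "0 -0.5 -12 0 0 0 -0.06;0 -0.5 -12 0 0 0 -0.06;0 -0.5 -12 0 0 0 -0.06;0 0 0 0 0 0 0;0 0 0 0 0 0 0;0 0 0 0 0 0 0;0 0 0 0 0 0 0;0 0 0 0 0 0 0"

```text
time_s: 30.57
position: [0.4336, 0.0701, 0.1402]
tool_rot: [[-0.961, -0.276, 0.006], [-0.276, 0.961, 0.001], [-0.006, -0.001, -1.0]]
ft_force: [11.9, 3.6, -0.9]
grip_width: 0.0254
gripper_force: 40.7
```

```bash
python3 b.py;python3 b.py
```

```text
t 30.6167 boom dir 272.60 mean 270.77 n 1442 net [np.float64(271.65)] tiller 194.45 xb 196.01 r 0.2040 w 0.0245 F [11.335  4.902 -0.026]
omega last -0.0116 lead 0.239 err 0.067
t 30.7167 boom dir 272.66 mean 270.71 n 1451 net [np.float64(271.96)] tiller 194.46 xb 196.01 r 0.2040 w 0.0251 F [11.054  4.255 -0.996]
omega last -0.0105 lead 0.240 err 0.068
```

Emit:
servo_tool --deltas "0 -0.3 0 0 0 0 0;0 -0.3 0 0 0 0 0;0 0 0 0 0 0 0;0 0 0 0 0 0 0;0 -0.2 9 0 0 0 0.045;0 -0.2 10 0 0 0 0.05;0 -0.2 10 0 0 0 0.05;0 -0.2 8 0 0 0 0.04"

```text
time_s: 31.43
position: [0.4273, 0.107, 0.1403]
tool_rot: [[-0.996, -0.092, 0.007], [-0.092, 0.996, 0.001], [-0.007, 0.0, -1.0]]
ft_force: [12.1, 1.2, -0.9]
grip_width: 0.025
gripper_force: 40.6
```

Emit:
servo_tool --deltas "0 0 0 0 0 0 0;0 0 0 0 0 0 0;0 0 0 0 0 0 0;0 0 0 0 0 0 0;0 0 0 0 0 0 0;0 0 0 0 0 0 0;0 0 0 0 0 0 0;0 0 0 0 0 0 0"

```text
time_s: 32.1
position: [0.4274, 0.1064, 0.1403]
tool_rot: [[-0.995, -0.095, 0.007], [-0.095, 0.996, 0.001], [-0.007, -0.0, -1.0]]
ft_force: [10.8, 1.9, 0.7]
grip_width: 0.0249
gripper_force: 40.7
```

```bash
python3 b.py;python3 b.py
```

```text
t 32.15 boom dir 273.12 mean 270.92 n 1442 net [np.float64(272.17)] tiller 184.10 xb 185.43 r 0.2043 w 0.0251 F [10.758  0.155  0.413]
omega last 0.0025 lead 0.056 err 0.064
t 32.25 boom dir 273.13 mean 270.94 n 1441 net [np.float64(271.39)] tiller 184.10 xb 185.43 r 0.2043 w 0.0251 F [11.536  2.097 -0.04 ]
omega last 0.0037 lead 0.055 err 0.064
```

Emit:
servo_tool --deltas "0 -0.4 -12 0 0 0 -0.06;0 -0.4 -12 0 0 0 -0.06;0 -0.4 -12 0 0 0 -0.06;0 0 0 0 0 0 0;0 0 0 0 0 0 0;0 0 0 0 0 0 0;0 0 0 0 0 0 0;0 0 0 0 0 0 0"

```text
time_s: 32.97
position: [0.4333, 0.0711, 0.1403]
tool_rot: [[-0.963, -0.271, 0.005], [-0.271, 0.963, 0.001], [-0.005, -0.001, -1.0]]
ft_force: [7.0, 2.4, 1.6]
grip_width: 0.0254
gripper_force: 40.9
```

Emit:
servo_tool --deltas "0 -0.2 11 0 0 0 0.055;0 -0.2 12 0 0 0 0.06;0 -0.2 11 0 0 0 0.055;0 0 0 0 0 0 0;0 0 0 0 0 0 0;0 0 0 0 0 0 0;0 0 0 0 0 0 0;0 0 0 0 0 0 0"

```text
time_s: 33.63
position: [0.4275, 0.1044, 0.1403]
tool_rot: [[-0.994, -0.105, 0.007], [-0.105, 0.995, 0.001], [-0.007, -0.0, -1.0]]
ft_force: [11.6, 2.5, -0.3]
grip_width: 0.0246
gripper_force: 40.6
```

```bash
python3 b.py
```

```text
t 33.6833 boom dir 273.85 mean 271.80 n 1440 net [np.float64(272.78)] tiller 184.67 xb 186.01 r 0.2043 w 0.0251 F [12.324  2.469 -1.355]
omega last 0.0105 lead 0.050 err 0.049
```

Emit:
servo_tool --deltas "0 0 0 0 0 0 0;0 0 0 0 0 0 0;0.5 0 0 0 0 0 0;1 0 0 0 0 0 0;1 0 0 0 0 0 0;1 0 0 0 0 0 0;1 0 0 0 0 0 0;1 0 0 0 0 0 0"

```text
time_s: 34.4
position: [0.4246, 0.1044, 0.1394]
tool_rot: [[-0.995, -0.104, -0.0], [-0.104, 0.995, 0.0], [0.0, 0.0, -1.0]]
ft_force: [0.1, 0.0, -0.2]
grip_width: 0.0854
gripper_force: 0.0
```

```bash
python3 b.py
```

```text
t 34.45 boom dir 274.24 mean 272.34 n 1449 net [np.float64(273.47)] tiller 184.61 xb 185.97 r 0.2070 w 0.0856 F [ 0.14   1.088 -0.469]
omega last 0.0123 lead 0.040 err 0.039
```

Emit:
servo_tool --deltas "1 0 0 -8 0 0 0;1 0 0 -15 0 0 0;1 0 0 -20 0 0 0;1 0 0 -20 0 0 0;1 0 0 -20 0 0 0;1 0 0 -20 0 0 0;1 0 0 -15 0 0 0;1 0 0 0 0 0 0"

```text
time_s: 35.17
position: [0.4258, 0.1044, 0.2607]
tool_rot: [[-0.995, -0.104, 0.006], [-0.104, 0.995, -0.0], [-0.006, -0.001, -1.0]]
ft_force: [0.5, -0.5, -0.7]
grip_width: 0.0852
gripper_force: 0.0
```

```bash
python3 b.py
```

```text
t 35.2167 boom dir 274.93 mean 272.88 n 1439 net [np.float64(274.43)] tiller 184.61 xb 185.98 r 0.2065 w 0.0852 F [ 0.027  0.355 -0.367]
omega last 0.0124 lead 0.030 err 0.030
```

```bash
python3 -c "
from rig import env
print(env.close_job())"
```

```text
the job is handed in; nothing more can be done
None
```

I swung the hub over the vise, held it within about 20 mm of the jaws' centre for over 4 s, let go of the handle and handed the job in at about 35 s. At hand-in it was within roughly 10 mm of centre by camera and drifting at about 0.01 rad/s (limit 0.03). No verdict was returned.

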